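# Clamp a plaster mould under the sprung hold-down of a carving board

### The arm

A 7-joint arm with a two-finger parallel gripper is mounted at the origin on the work surface. World frame = base frame: x ahead of the robot, y to its left, z up, the work surface at z = 0. Lengths are in m, angles in degrees, forces in N, time in s.
With the tool pointing down it reaches from about 0.425 to 0.975 m from the base axis. Payload 16.7 kg.
Tool frame: the origin (TCP) lies midway between the tips of the shut fingers; the grasp point (between the pads) lies 19 mm behind it (pinch_z is the distance from the TCP to the grasp point, in m); z points along the fingers, y is the direction in which the jaws open and shut (so a half turn about z gives the same grasp; the last joint's range is limited). The gripper opens to 85 mm and grips with 20 to 120 N. Pads are 22 mm wide; open, the fingers measure 114 mm over their backs; the gripper's body (76 mm by 85 mm) begins 54 mm behind the grasp point. The pads swing forward as they close: fully open they stand 13 mm farther back than shut.
Start: joints at [65.117, 24.414, 4.234, 92.017, -1.954, 63.644, -3.845], TCP at [0.19, -0.648, 0.198] pointing down, gripper open.
Joint ranges: [-163.25, 163.25], [-28.42, 122.38], [-70.27, 78.77], [12.13, 141.07], [-58.53, 238.53], [9.26, 117.41], [-156.51, 156.51]. Speed limits (degrees/s): [108.29, 108.29, 136.94, 136.94, 172.46, 172.46, 172.46].

### API

Orientations are given as a 3x3 rotation matrix whose columns are the frame's x, y, z axes.
In Python, from cell import observe, read_camera, camera_model, hand_in, pinch_z gives the robot as it stands. The module is installed in compiled form; this text tells all that it offers.
- The arm moves only by the tool carry_out, never from a script. Its argument "plan" is one flat list of numbers, 7 for each row, row after row: the shift along the tool's x, y, z in mm, then the turn, a rotation vector about the tool's x, y, z in degrees, then the gripper command: -1 is shut, 1 is fully open, values between are in proportion. In form: [tx, ty, tz, rx, ry, rz, gripper, tx, ty, tz, rx, ry, rz, gripper, ...]. A call has 1 to 12 rows; each row shifts and turns the pose as measured when the row begins, along the tool's axes as they then stand; what a row does not reach is not made up. A row lasts 1/10 s, in which the tool goes at most 50 mm and 8.59 degrees, less where a joint would pass 70% of its speed; a pose out of reach is approached as far as the arm can. A call with a gripper value outside its range is refused whole. The fingers move at their own pace and stop on an object; the grip force is fixed at half the most. Time passes only in rows, so rows that do not move let the fingers close. It gives the time, the measured TCP pose, the force and the opening at its end, in the units of the state.
- observe(): the state, without advancing time (a new reading comes with each control period).
- read_camera(name): name is "side" or "top"; returns the picture (480x640x3 uint8, red, green, blue); there is no depth.
- camera_model(name): a dict with "fx", "fy", "cx", "cy" (pixels), "R" (3x3) and "t" (3): a world point X has camera coordinates R X + t. Camera axes: x right, y down, z forward; pixel columns grow to the right and rows downward; lengths in m; the calibration is good to about 2 mm. A picture is of the moment at which its call begins. camera_model takes no time and is no camera call.
- hand_in(): hands the job in, once; it reports no verdict.
The state is a dict: "clock": time; "qpos": joint angles; "qd": joint speeds; "effort": joint torques, N m; "eef_pos": TCP position; "orientation": TCP orientation; "force": force on the tool from outside, world axes, zero at the start; "torque": the same for the moment, N m; "finger_gap": opening from 0.0 (shut) to 1.0 (fully open).
Only numpy, scipy, OpenCV 4.12 (cv2) and the standard library are available. Lean on these libraries where they do the work, as an engineer would, in place of code of your own. Each camera call takes 0.05 s, during which the arm holds its last target.

### The job

Clamp the white plaster mould in the carving board for carving: press the blue thumb plate down with one fingertip so that the sprung hold-down flap stands fully open while the mould is still in front of it, keep it pressed, and with the other fingertip push the mould gently along its channel under the flap until it rests against the metal end stop. Then let go, so that the flap closes down on the mould, and move clear. The plaster chips easily: only push it, never grip, lift or tip it, and leave the other pieces where they lie.

Things in the scene. Friction and masses are not known exactly. Their poses are not given: they have to be found in the camera images.
- carving_board: Fixed plywood board on the table, 18 mm thick. Origin: on its underside, below the hinge rod, at the front end of the flap's jaw. Its x axis is the way the mould is pushed (away from the robot), y left, z up; its yaw varies. It spans x -190 to 75, y -145 to 105 mm. A steel hinge rod (6 mm) lies along x at y = 0, 24 mm above the top face, x -117 to 59, its end brackets 31 mm high.
- hold_down (a joint): Angle of the sprung flap, which rocks on the rod like a clipboard clip: 0 closed (jaw down on the board), 1.12 = hard stop, wide open. Pressing the thumb plate raises the jaw; a spring (0.12 N m shut, 0.21 open: 4 to 8 N at the finger) shuts it. Up to 0.65 the mould does not fit under the lip; from 0.8 the flap is fully open, about 1.0 is best; with the mould clamped it reads about 0.65.
- thumb_plate (a point): Point on top of the blue thumb plate, moving with it: board x -27.5, y 32, 47 mm above the board's top when shut. The plate is 3 mm thick, x -105 to 50, and reaches 40 mm to the left (+y) of the rod. Shut, it slopes up to the left. At joint 1.0 it slopes down to the left: its top is 14 mm above the board's top at y 26 and 11 mm at y 33; at the hard stop 10 and 6 mm.
- jaw_lip (a point): Middle of the jaw's black rubber lip (6 mm thick), moving with the flap. The steel jaw is the flap's right (-y) arm, over board x 0 to 50, and reaches 36 mm from the rod. The underside of the lip touches the board when shut and stands 31 mm above it at joint 1.0.
- mouth (a point): Point on the board's top face in the middle of the channel, at the front end of the jaw: board x 0, y -43.5, z 18. The channel is 63 mm wide (y -12 to -75) and runs along x between wooden guide strips from x -165 to 50; the left strip is 8 mm wide and 8 mm high, the right one 12 mm wide and 12 mm high.
- stop_face (a point): Centre of the front face of the aluminium end stop that closes the channel: board x 50, y -55, z 26. The stop is 36 mm wide (y -37 to -73) and 16 mm high.
- mould: Loose white plaster press mould with a grey ring drawn on top: 56 mm along x, 60 mm along y, 20 mm high, 84 to 168 g. Origin: centre of its underside; axes along the board's. It starts in the channel in front of the jaw, its middle at board x -100 to -55. Against the end stop its middle is at x 22, its rear face at x -6, and its left 20 mm lie under the jaw.
- ring_a: White porcelain ring, 25 mm across, 11 mm high, lying on the right edge of the board. Leave alone.
- ring_b: Another such ring. Leave alone.
- ring_c: Another such ring. Leave alone.
- needle_tool: Needle tool with a 9 mm square aluminium handle 110 mm long, needle pointing along x, lying on the left edge of the board (board y about 86 mm). Leave alone.
- jug: Translucent blue measuring jug, 100 mm across, 140 mm high, standing to the right of the board. Leave alone.
- steel_rule: Steel rule 320 x 30 x 3 mm lying on the table to the left of the board. Leave alone.
- slip_jar: Terracotta-coloured jar with a white cap, 64 mm across, 85 mm high, standing to the left of the board. Leave alone.
Mind the look-alikes: they are no part of the job. What is meant by the mould is not brown, and is the smaller of those in its own colour.

How it is judged:
By the outcome, as a careful person would: the job done as asked, in the order asked, and still so for the second after the job is handed in, with the robot touching nothing.
It also fails if it takes over 54 s, if anything falls off the work surface, if the arm or the gripper's body presses on something with over 40 N, if the wrist force passes 120 N, or if a joint passes its speed limit or range.

## Working session

There is one attempt and no reset: what is moved stays moved. The work goes in short steps, Python scripts to look and compute and a tool call to move; the robot and the scene stay as the last step left them, time stands still between calls to the robot, and variables do not carry over. Pictures are saved under pics/ and viewed, and the job is handed in when it is done.

Besides the shell and the picture viewer there is one more tool, called after "Request:" as name(argument=value, ...), one argument or row to a line, values as JSON. carry_out: Moves the arm, as the interface text tells. Its arguments: {"type":"object","properties":{"plan":{"type":"array","items":{"type":"number"}}},"required":["plan"]}

```bash
mkdir -p pics; python3 - <<'E'
from cell import *
import cv2,numpy as np
for n in("top","side"):
    im=read_camera(n); cv2.imwrite(f"pics/{n}0.png",im[:,:,::-1]); 
    m=camera_model(n); print(n,{k:np.round(v,4).tolist() for k,v in m.items()})
s=observe(); print(s)
print(pinch_z)
E
```

```text
top {'fx': 499.8272, 'fy': 499.8272, 'cx': 320.4424, 'cy': 243.7637, 'R': [[0.1692, -0.9856, 0.0001], [-0.9643, -0.1656, -0.2068], [0.2038, 0.0349, -0.9784]], 't': [-0.0817, 0.5052, 1.0061]}
side {'fx': 462.1714, 'fy': 462.1714, 'cx': 322.5339, 'cy': 244.4541, 'R': [[0.9966, -0.0805, 0.0168], [-0.0254, -0.4963, -0.8678], [0.0782, 0.8644, -0.4967]], 't': [-0.5261, 0.0767, 0.9508]}
{'clock': 0.1, 'qpos': array([65.11671403, 24.44340022,  4.2320983 , 92.04626267, -1.95264586,
       63.64403387, -3.84188066]), 'qd': array([-0.03863247, -0.07845636, -0.03460845, -0.1301877 , -0.02599594,
        0.02210263, -0.02092878]), 'effort': array([ 7.52516265e-03, -9.51539040e+01,  3.77147600e+00, -4.64403033e+01,
        1.97076320e-02,  6.52487899e-03, -1.11929648e-04]), 'eef_pos': array([ 0.18950291, -0.64745453,  0.19722984]), 'orientation': array([[ 9.59715049e-01,  2.80974860e-01, -3.90175299e-04],
       [ 2.80975116e-01, -9.59714532e-01,  1.00084908e-03],
       [-9.32434727e-05, -1.07015948e-03, -9.99999423e-01]]), 'force': array([-0.31983974, -0.23861772, -0.20792245]), 'torque': array([-0.00128934, -0.0146228 , -0.00963954]), 'finger_gap': 0.999774840116509}
0.0187
```

View pics/top0.png

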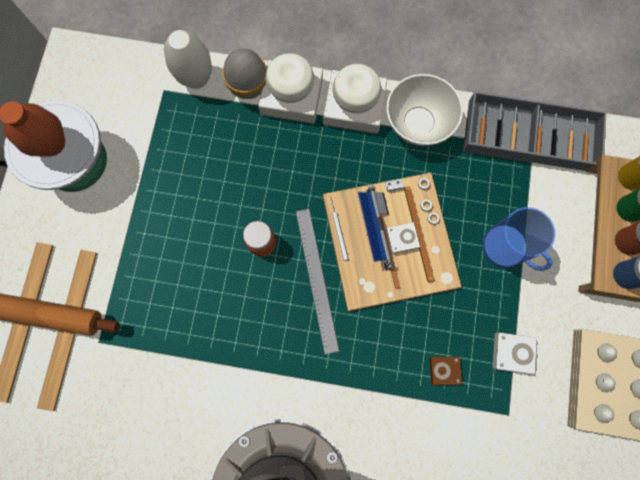

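View pics/side0.png

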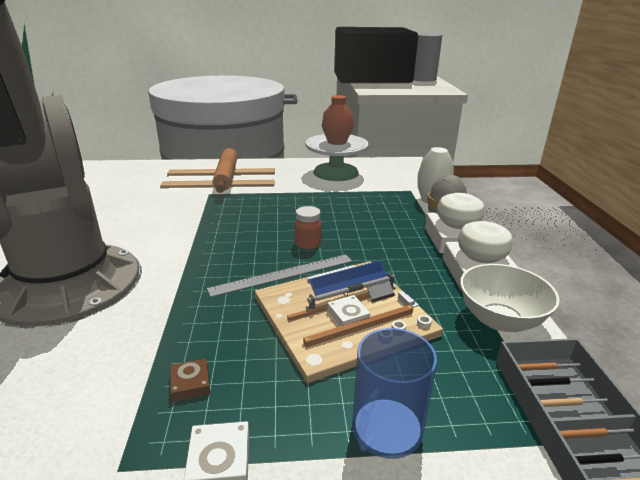

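Three candidates in the top view: the white block in the channel (404,237), a larger white one off the board (517,353) and a brown one (446,370). The first fits because it is white, the smaller of the two, and lies in the channel. I'll confirm it in a crop and get the board corners.

```bash
cat > h.py <<'E'
from cell import *
import cv2,numpy as np
def ray(n,u,v,z):
    m=camera_model(n);R=np.array(m["R"]);t=np.array(m["t"])
    c=-R.T@t; d=R.T@np.array([(u-m["cx"])/m["fx"],(v-m["cy"])/m["fy"],1]); return c+d*(z-c[2])/d[2]
def proj(n,X):
    m=camera_model(n);p=np.array(m["R"])@X+np.array(m["t"]); return np.array([m["fx"]*p[0]/p[2]+m["cx"],m["fy"]*p[1]/p[2]+m["cy"]])
def crop(n,im,u0,v0,w,h,s,name):
    cv2.imwrite(name,cv2.resize(im[v0:v0+h,u0:u0+w,::-1],None,fx=s,fy=s,interpolation=cv2.INTER_CUBIC))
E
python3 - <<'E'
from h import *
im=cv2.imread("pics/top0.png")[:,:,::-1]
crop("top",im,315,165,155,150,4,"pics/c1.png")
im=cv2.imread("pics/side0.png")[:,:,::-1]
crop("side",im,245,245,200,140,4,"pics/c2.png")
im=cv2.imread("pics/top0.png"); 
hsv=cv2.cvtColor(im,cv2.COLOR_BGR2HSV)
m=cv2.inRange(hsv,(8,50,110),(28,200,255)); m[:160]=0;m[320:]=0;m[:,:310]=0;m[:,475:]=0
m=cv2.morphologyEx(m,cv2.MORPH_CLOSE,np.ones((15,15)))
cs,_=cv2.findContours(m,0,2); c=max(cs,key=cv2.contourArea)
h=cv2.convexHull(c); a=cv2.approxPolyDP(h,6,True)[:,0]; print(a, cv2.boxPoints(cv2.minAreaRect(c)))
for p in a: print(p, ray("top",*p,.018).round(4))
w=np.array([ray("top",*p,.018)[:2]*1000 for p in c[:,0]],np.float32)
print(cv2.minAreaRect(w), cv2.boxPoints(cv2.minAreaRect(w)))
E
```

```text
[[430 173]
 [460 287]
 [348 310]
 [323 194]] [[322.1044  193.83829]
 [435.76523 169.37964]
 [461.02835 286.77872]
 [347.36752 311.23737]]
[430 173] [ 0.7218 -0.2099  0.018 ]
[460 287] [ 0.4761 -0.3057  0.018 ]
[348 310] [ 0.3868 -0.0761  0.018 ]
[323 194] [0.6321 0.0198 0.018 ]
((554.9046630859375, -143.0145721435547), (266.1322021484375, 251.06712341308594), 21.458477020263672) [[ 385.13876   -74.86178 ]
 [ 476.98584  -308.5257  ]
 [ 724.67053  -211.16736 ]
 [ 632.8235     22.496552]]
```

View pics/c1.png

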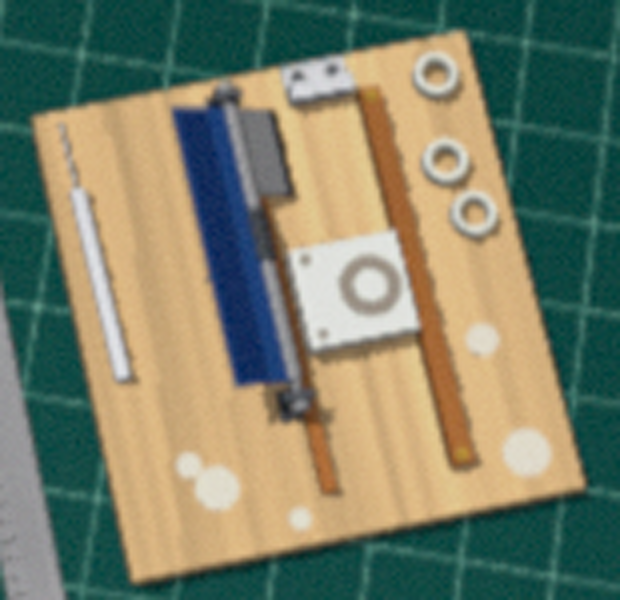

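View pics/c2.png

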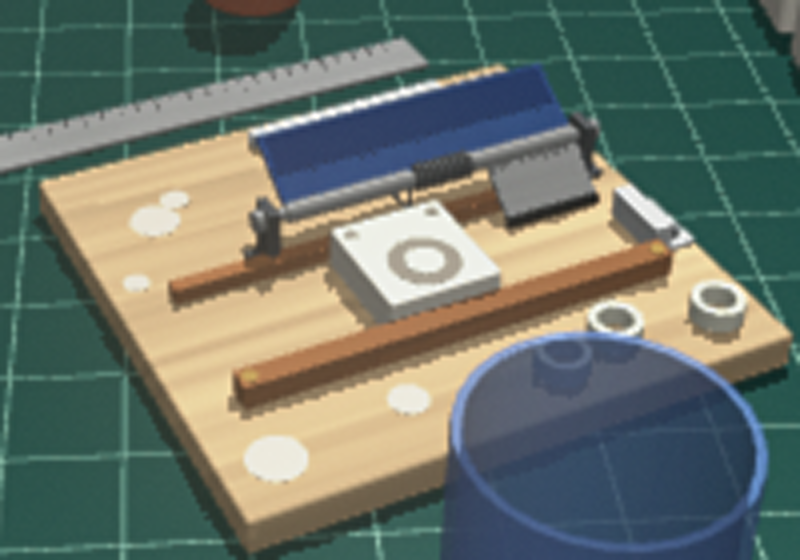

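```bash
cat >> h.py <<'E'
L=np.array([[75,-145],[-190,-145],[-190,105],[75,105]])/1000.
C=np.array([[432,172.5],[461.2,287.5],[348,310.5],[323.2,194.2]])-.4
W=np.array([ray("top",*p,.018)[:2] for p in C])
lm,wm=L.mean(0),W.mean(0); H=(L-lm).T@(W-wm)
yaw=np.arctan2(H[0,1]-H[1,0],H[0,0]+H[1,1])
Rb=np.array([[np.cos(yaw),-np.sin(yaw)],[np.sin(yaw),np.cos(yaw)]]); ob=wm-Rb@lm
def b2w(x,y,z=0): return np.append(ob+Rb@np.array([x,y])/1000,(z+18)/1000)   # mm, z above board top
def w2b(X): X=np.asarray(X); return np.append(Rb.T@(X[:2]-ob)*1000,X[2]*1000-18)
def bt(n,u,v,z): return w2b(ray(n,u,v,(z+18)/1000)).round(1)
E
python3 - <<'E'
from h import *
print(np.degrees(yaw),ob,[ (Rb.T@(w-ob)*1000).round(1).tolist() for w in W])
g=lambda x,y:(315+x/4-.4,165+y/4-.4)
g2=lambda x,y:(245+x/4-.4,245+y/4-.4)
print("mould top corners",[bt("top",*g(*p),20) for p in((288,250),(400,231),(421,330),(312,350))])
print("mould side",[bt("side",*g2(*p),20) for p in((332,240),(437,203),(498,273),(390,308))])
print("strip R",[bt("top",*g(*p),12) for p in((360,92),(383,88),(478,463),(452,468))])
print("strip R side",[bt("side",*g2(*p),12) for p in((236,378),(660,240))])
print("plate left end",[bt("top",*g(*p),47) for p in((173,109),(237,385))])
print("rod br",[bt("top",*g(*p),28) for p in((228,95),(296,400))])
print("stop",[bt("top",*g(*p),16) for p in((283,92),(352,85))], [bt("side",*g2(*p),16) for p in((615,205),(675,247))])
s=observe();print(w2b(s["eef_pos"]))
print("jug", ray("top",502,245,0), "jar", ray("top",258,232,.08))
E
```

```text
21.15359795514393 [ 0.60130802 -0.10449997] [[75.7, -145.9], [-189.9, -144.1], [-189.8, 104.8], [74.1, 105.2]]
mould top corners [array([-33.2, -13.9,  20. ]), array([-34.8, -75.8,  20. ]), array([-90.3, -73.9,  20. ]), array([-89.4, -14.1,  20. ])]
mould side [array([-91.7, -21.9,  20. ]), array([-34.6, -16.9,  20. ]), array([-35.5, -73.8,  20. ]), array([-90.3, -75.3,  20. ])]
strip R [array([ 48.6, -74.7,  12. ]), array([ 48.3, -87.8,  12. ]), array([-165.4,  -88.4,   12. ]), array([-165.3,  -74.1,   12. ])]
strip R side [array([-164.8,  -80.2,   12. ]), array([ 51. , -75.4,  12. ])]
plate left end [array([48.9, 33.9, 47. ]), array([-104.1,   33.3,   47. ])]
rod br [array([56.5,  0.1, 28. ]), array([-115.3,    1.8,   28. ])]
stop [array([ 55.8, -32.1,  16. ]), array([ 52.2, -70.4,  16. ])] [array([ 43.9, -48.3,  16. ]), array([ 50.7, -86.8,  16. ])]
[-579.99186992 -357.76044893  179.22984247]
jug [ 0.58835438 -0.39188745  0.        ] jar [0.50872313 0.13578049 0.08      ]
```

Request:
carry_out(
  plan=[0,0,0,0,0,-4.9,0.5,38,-28,0,0,0,0,0.5,38,-28,0,0,0,0,0.5,38,-28,0,0,0,0,0.5,38,-28,0,0,0,0,0.5,38,-28,0,0,0,0,0.5,38,-28,0,0,0,0,0.5,38,-28,0,0,0,0,0.5,38,-28,0,0,0,0,0.5,38,-28,0,0,0,0,0.5],
)

```text
clock: 1.1
eef_pos: [0.4178, -0.2791, 0.1936]
orientation: [[0.935, 0.356, -0.005], [0.356, -0.935, 0.003], [-0.004, -0.004, -1.0]]
force: [0.6, -0.7, 0.7]
finger_gap: 0.748
```

```bash
cat >> h.py <<'E'
def st():
    s=observe(); R=s["orientation"]; p=w2b(s["eef_pos"])
    print("t",round(s["clock"],2),"board",p.round(1),"yaw",np.degrees(np.arctan2(R[1,0],R[0,0])).round(2),"tilt",(R[:2,2]*57.3).round(2),"F",np.append(Rb.T@s["force"][:2],s["force"][2]).round(2),"gap",round(s["finger_gap"],3)); return s
E
python3 -c "
from h import *
st()"
```

```text
t 1.1 board [-234.2  -96.6  175.6] yaw 20.83 tilt [-0.31  0.15] F [ 0.34 -0.88  0.7 ] gap 0.748
```

Request:
carry_out(
  plan=[32,-23,0,0,0,0,0.5,32,-23,0,0,0,0,0.5,32,-23,0,0,0,0,0.5,20,-15,20,0,0,-0.3,0.5,0,0,30,0,0,0,0.5,0,0,20,0,0,0,0.5,0,0,0,0,0,0,0.5],
)

```text
clock: 1.8
eef_pos: [0.5017, -0.145, 0.1216]
orientation: [[0.929, 0.371, -0.003], [0.371, -0.929, 0.004], [-0.001, -0.005, -1.0]]
force: [0.0, -1.1, -0.0]
finger_gap: 0.75
```

```bash
python3 -c "
from h import *
st()
for n in('top','side'):
    im=read_camera(n)
    crop(n,im,*((315,165,155,150) if n=='top' else (215,150,200,150)),4,'pics/d_%s.png'%n)
st()"
```

```text
t 1.8 board [-107.6   -1.9  103.6] yaw 21.78 tilt [-0.19  0.25] F [-0.38 -1.05 -0.01] gap 0.75
t 1.9 board [-106.7   -3.   106. ] yaw 21.73 tilt [-0.02  0.2 ] F [ 0.31 -0.4   0.62] gap 0.751
```

View pics/d_top.png

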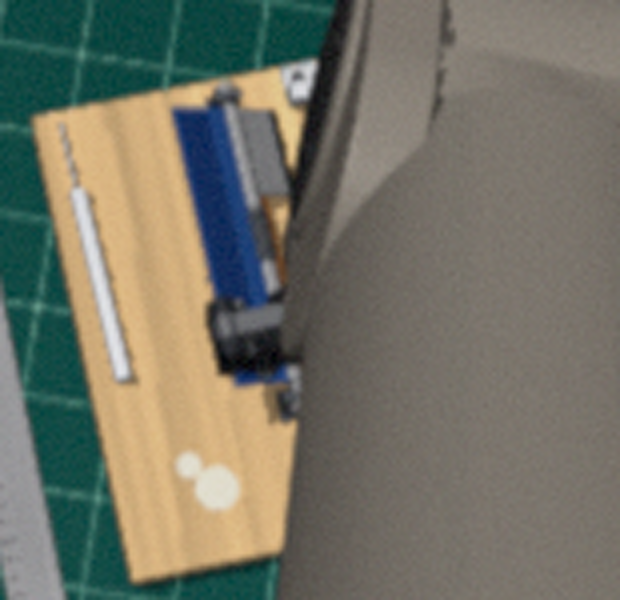

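View pics/d_side.png

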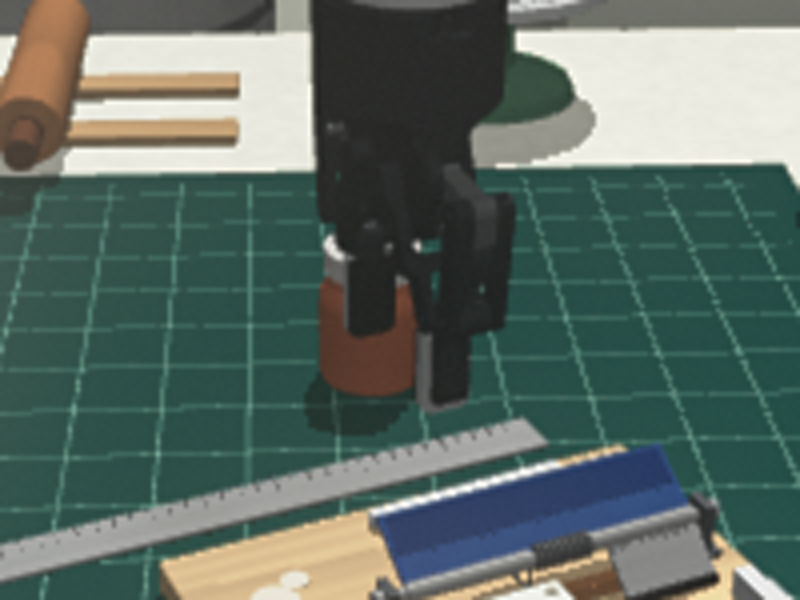

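```bash
python3 -c "
from h import *
for y in (-35,-48):
  for x in(-118,-96):
    for z in (106,112): print(y,x,z,(proj('side',b2w(x,y,z))-[215,150])*4)
for x in(-118,-96):
    for y in (29,42): print(x,y,(proj('side',b2w(x,y,110))-[215,150])*4)
"
```

```text
-35 -118 106 [412.61657809 486.53464318]
-35 -118 112 [412.79117316 474.46021743]
-35 -96 106 [459.64869621 474.80424587]
-35 -96 112 [460.00137219 462.81621189]
-48 -118 106 [426.07448174 502.26255935]
-48 -118 112 [426.30415785 490.0891694 ]
-48 -96 106 [473.57529402 490.20584727]
-48 -96 112 [473.9866043  478.11981067]
-118 29 [351.14437463 407.01419141]
-118 42 [339.53572526 393.54088259]
-96 29 [396.09398588 396.77136526]
-96 42 [384.06104515 383.55728405]
```

```bash
python3 -c "
from h import *
for x in(-118,-96):
  for y in (29,42):
    for z in(110,145): print(x,y,z,(proj('top',b2w(x,y,z))-[315,165])*4)
im=read_camera('side')
crop('side',im,250,150,133,100,6,'pics/e_side.png')
st()
"
```

```text
-118 29 110 [263.69860679 386.80546188]
-118 29 145 [272.51674084 374.03172592]
-118 42 110 [237.67828345 392.00815144]
-118 42 145 [245.55344932 379.41671137]
-96 29 110 [253.71018722 343.39734471]
-96 29 145 [262.12473472 329.11079708]
-96 42 110 [227.80297584 348.55267175]
-96 42 145 [235.28288088 334.44498755]
t 1.95 board [-106.4   -3.5  106.6] yaw 21.7 tilt [0.05 0.17] F [0.35 0.13 0.95] gap 0.753
```

View pics/e_side.png

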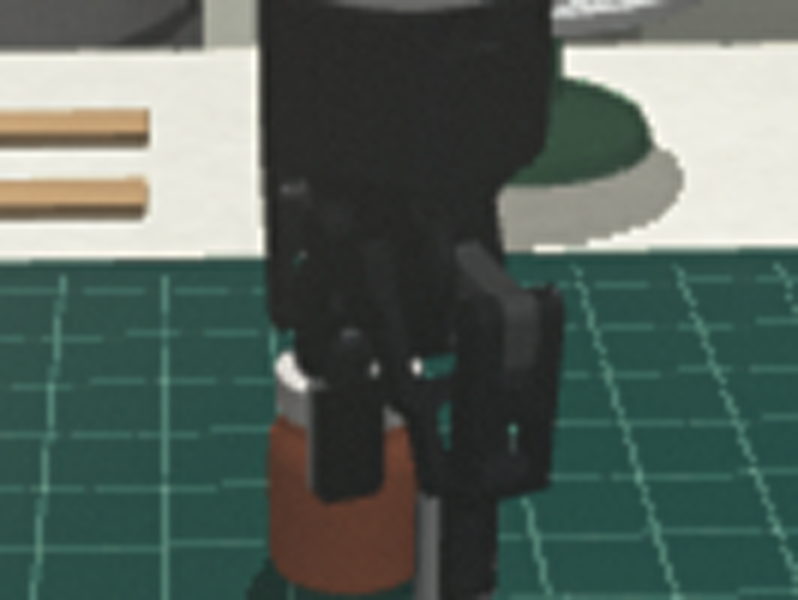

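```bash
python3 -c "
from h import *
J=ray('top',258,229,.085); print(J,proj('side',J),'obs ~ (308,211)')
print(proj('side',b2w(-27.5,32,47)),proj('side',b2w(50,33,47)),proj('side',b2w(-105,33,47)),'obs plate corners',(245+545/4,245+68/4),(245+252/4,245+135/4))
s=observe();print(proj('side',s['eef_pos']),proj('side',s['eef_pos']+[0,0,.073]))
"
```

```text
[0.51391416 0.13618832 0.085     ] [312.37968765 210.76826991] obs ~ (308,211)
[345.4131478  269.35000612] [379.48235987 260.39813974] [308.47362889 278.39010994] obs plate corners (381.25, 262.0) (308.0, 278.75)
[316.41852246 260.75945726] [316.87061018 223.29549054]
```

Request:
carry_out(
  plan=[0,1,20,0,0,0.5,0.5,0,0,20,0,0,0,0.5,0,0,0,0,0,0,0.5],
)

```text
clock: 2.25
eef_pos: [0.5061, -0.1491, 0.0882]
orientation: [[0.933, 0.359, 0.007], [0.359, -0.933, 0.001], [0.007, 0.002, -1.0]]
force: [-0.2, 0.1, 0.8]
finger_gap: 0.747
```

```bash
python3 -c "
from h import *
s=st(); print(proj('side',s['eef_pos']))
im=read_camera('side')
crop('side',im,245,190,160,120,5,'pics/f_side.png')
st()
"
```

```text
t 2.25 board [-104.9   -7.2   70.2] yaw 21.04 tilt [0.42 0.04] F [-0.11  0.19  0.76] gap 0.747
[317.92116323 279.10822013]
t 2.3 board [-104.2   -7.7   71.4] yaw 21.03 tilt [0.51 0.01] F [ 0.26 -0.54  1.18] gap 0.747
```

View pics/f_side.png

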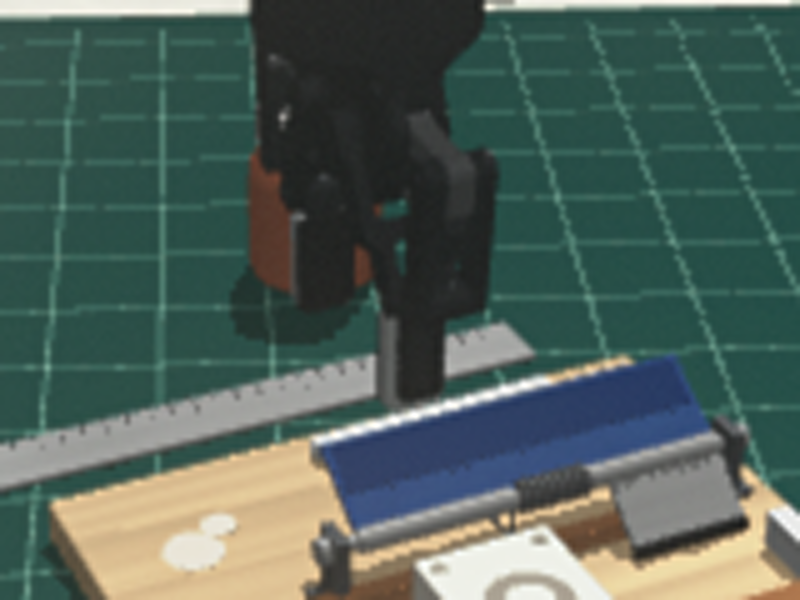

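Request:
carry_out(
  plan=[-3,-2,15,0,-0.5,0,0.5,0,0,15,0,0,0,0.5,0,0,0,0,0,0,0.5,0,0,0,0,0,0,0.5],
)

```text
clock: 2.7
eef_pos: [0.5053, -0.1495, 0.0611]
orientation: [[0.934, 0.358, 0.005], [0.358, -0.934, -0.004], [0.003, 0.006, -1.0]]
force: [0.5, 0.4, 1.0]
finger_gap: 0.749
```

```bash
python3 -c "
from h import *
s=st(); print(proj('side',s['eef_pos']))
im=read_camera('side')
crop('side',im,265,210,133,100,6,'pics/g_side.png')
st()
im=read_camera('top')
crop('top',im,315,165,133,150,4,'pics/g_top.png')
"
```

```text
t 2.7 board [-105.8   -7.3   43.1] yaw 20.97 tilt [ 0.27 -0.25] F [0.62 0.23 1.04] gap 0.749
[317.29738089 291.763238  ]
t 2.75 board [-105.9   -7.3   43.1] yaw 20.97 tilt [ 0.26 -0.26] F [-0.32 -1.01 -0.94] gap 0.752
```

View pics/g_side.png

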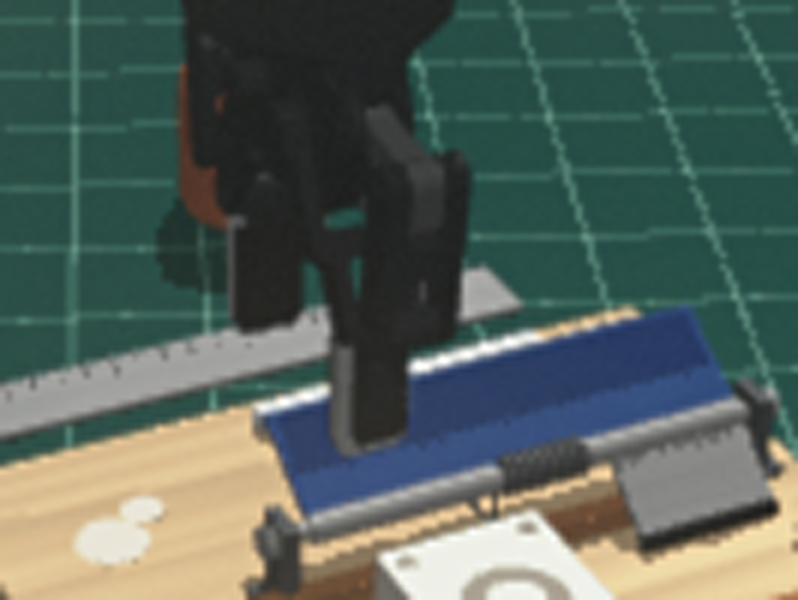

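View pics/g_top.png

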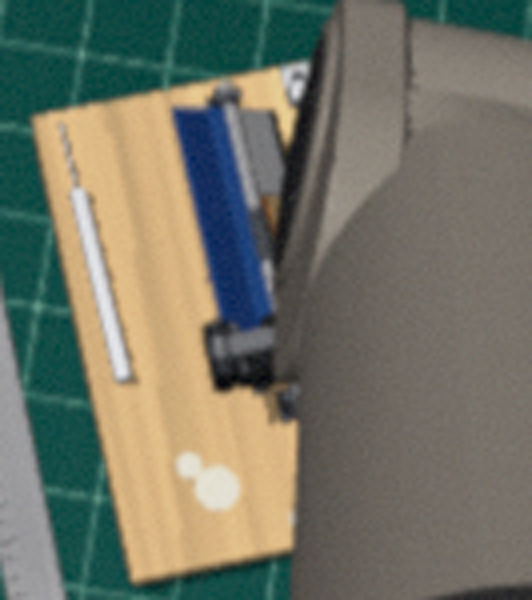

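```bash
python3 -c "
from h import *
def aty(u,v,y):
    a=w2b(ray('side',u,v,.0));b=w2b(ray('side',u,v,.2)); k=(y-a[1])/(b[1]-a[1]); return (a+k*(b-a)).round(1)
for y in(-36,-40,-44,-50): print('R',aty(326.5,284.5,y))
for y in(24,30,36): print('L',aty(309,264.5,y))
"
```

```text
R [-102.2  -36.    76. ]
R [-104.3  -40.    79.1]
R [-106.3  -44.    82.2]
R [-109.4  -50.    86.9]
L [-108.1   24.    83.5]
L [-105.4   30.    79.4]
L [-102.6   36.    75.2]
```

Request:
carry_out(
  plan=[0,-2,10,0,-0.3,0,0.5,0,0,10,0,0,0,0.5,0,0,0,0,0,0,0.5],
)

```text
clock: 3.1
eef_pos: [0.5051, -0.1478, 0.0403]
orientation: [[0.934, 0.358, 0.001], [0.358, -0.934, -0.007], [-0.002, 0.007, -1.0]]
force: [0.6, -0.3, -0.9]
finger_gap: 0.749
```

```bash
python3 -c "
from h import *
st()
"
```

```text
t 3.1 board [-105.4   -5.6   22.3] yaw 20.96 tilt [ 0.05 -0.4 ] F [ 0.43 -0.43 -0.88] gap 0.749
```

Request:
carry_out(
  plan=[0,0,8,-0.3,0,0,0.5,0,0,6,0,0,0,0.5,0,0,4,0,0,0,0.5,0,0,0,0,0,0,0.5],
)

```text
clock: 3.5
eef_pos: [0.5053, -0.1477, 0.0205]
orientation: [[0.934, 0.358, 0.003], [0.358, -0.934, -0.012], [-0.002, 0.012, -1.0]]
force: [0.0, 0.1, 4.1]
finger_gap: 0.75
```

```bash
python3 -c "
from h import *
s=st(); 
im=read_camera('side')
crop('side',im,275,230,133,100,6,'pics/i_side.png')
st()
"
```

```text
t 3.5 board [-105.1   -5.7    2.5] yaw 20.98 tilt [ 0.16 -0.69] F [0.04 0.09 4.07] gap 0.75
t 3.55 board [-105.1   -5.7    2.7] yaw 20.98 tilt [ 0.17 -0.7 ] F [ 0.01 -0.77  4.17] gap 0.75
```

View pics/i_side.png

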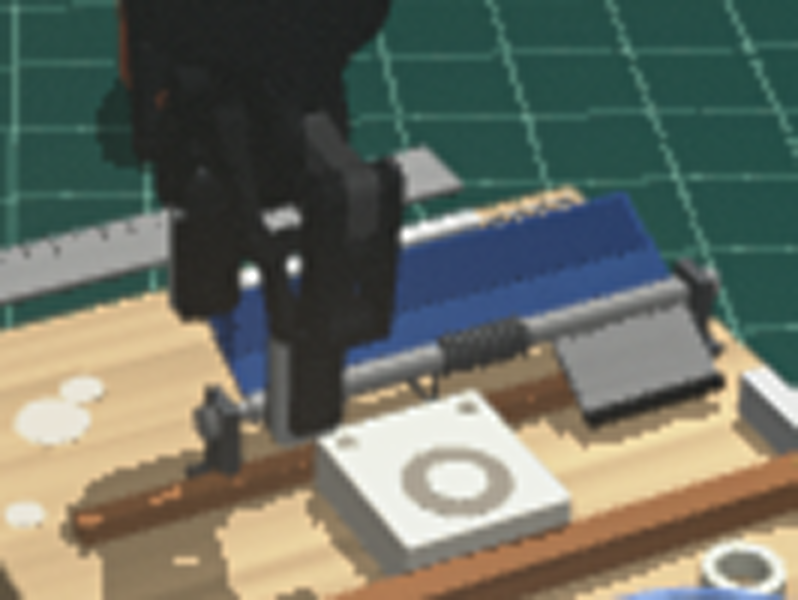

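Request:
carry_out(
  plan=[-2,0,4,0.7,0,0,0.5,0,0,6,0,0,0,0.5,0,0,4,0,0,0,0.5,0,0,0,0,0,0,0.5],
)

```text
clock: 3.95
eef_pos: [0.5049, -0.1483, 0.0078]
orientation: [[0.934, 0.358, 0.001], [0.358, -0.934, 0.0], [0.001, 0.0, -1.0]]
force: [-1.1, 0.7, 5.1]
finger_gap: 0.749
```

```bash
python3 -c "
from h import *
s=st(); 
im=read_camera('side')
crop('side',im,275,230,133,100,6,'pics/j_side.png')
st()
"
```

```text
t 3.95 board [-105.8   -6.1  -10.2] yaw 20.99 tilt [0.06 0.01] F [-0.8   1.05  5.08] gap 0.749
t 4.0 board [-105.8   -6.1  -10. ] yaw 20.99 tilt [ 0.06 -0.  ] F [-0.73  1.64  4.43] gap 0.748
```

View pics/j_side.png

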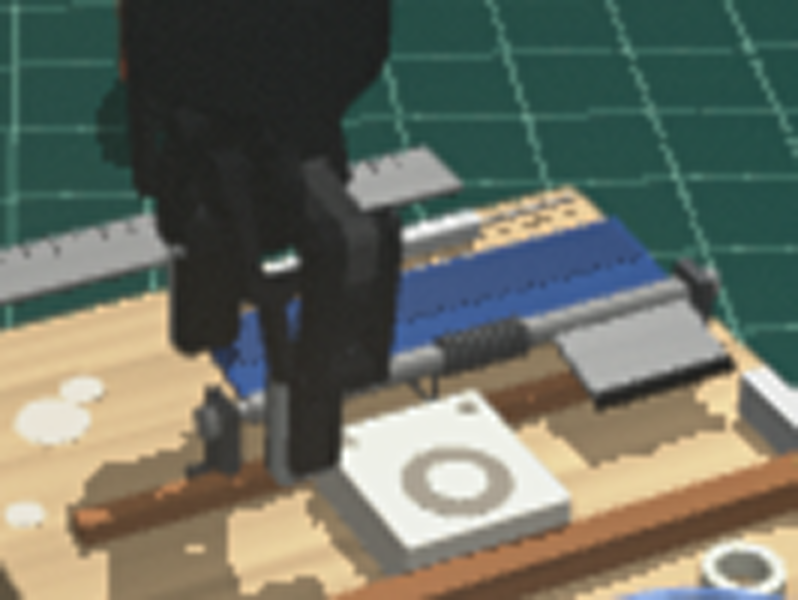

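```bash
python3 -c "
from h import *
for p in((338,468),(285,480),(270,465)):
  for z in (24,27,30): print(p,z,bt('side',275+p[0]/6-.4,230+p[1]/6-.4,z))
print('mould rear left top',bt('side',275+318/6,230+440/6,20))
"
```

```text
(338, 468) 24 [-92.6 -36.9  24. ]
(338, 468) 27 [-94.5 -40.4  27. ]
(338, 468) 30 [-96.3 -43.8  30. ]
(285, 480) 24 [-109.4  -35.5   24. ]
(285, 480) 27 [-111.2  -39.    27. ]
(285, 480) 30 [-112.9  -42.5   30. ]
(270, 465) 24 [-110.4  -27.2   24. ]
(270, 465) 27 [-112.1  -30.7   27. ]
(270, 465) 30 [-113.8  -34.2   30. ]
mould rear left top [-89.4 -18.8  20. ]
```

Request:
carry_out(
  plan=[-3,0,2,0,0,0,0.5,0,0,6,0,0,0,0.5,0,0,4,0,0,0,0.5,0,0,0,0,0,0,0.5],
)

```text
clock: 4.4
eef_pos: [0.5034, -0.1497, -0.0023]
orientation: [[0.934, 0.358, 0.004], [0.358, -0.934, -0.0], [0.004, 0.002, -1.0]]
force: [-1.2, 1.3, 6.8]
finger_gap: 0.75
```

```bash
python3 -c "
from h import *
s=st(); 
im=read_camera('side')
crop('side',im,275,230,133,100,6,'pics/k_side.png')
st()
"
```

```text
t 4.4 board [-107.6   -6.8  -20.3] yaw 20.99 tilt [ 0.24 -0.03] F [-0.61  1.63  6.75] gap 0.75
t 4.45 board [-107.6   -6.8  -20.1] yaw 21.0 tilt [ 0.24 -0.03] F [-1.7   1.74  5.88] gap 0.755
```

View pics/k_side.png

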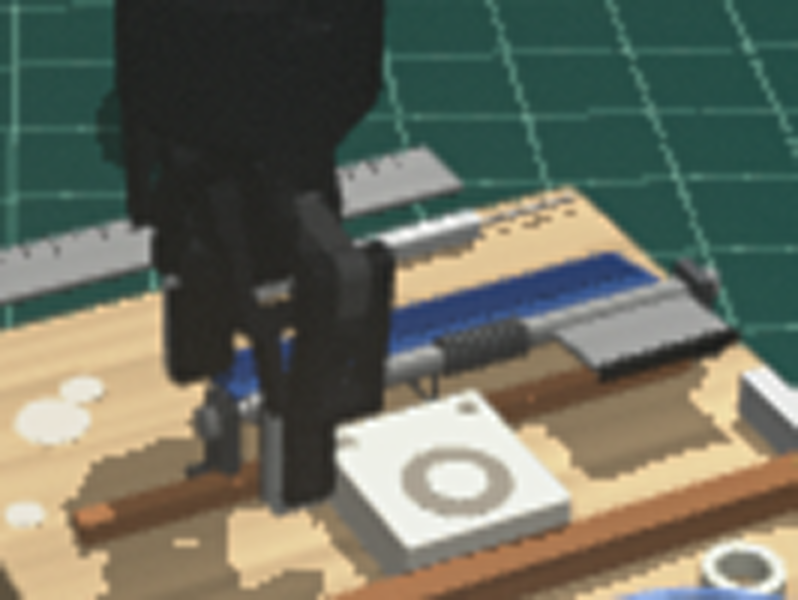

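```bash
cat >> h.py <<'E'
def atx(u,v,x,n='side'):
    a=w2b(ray(n,u,v,.0));b=w2b(ray(n,u,v,.2)); k=(x-a[0])/(b[0]-a[0]); return (a+k*(b-a)).round(1)
def aty(u,v,y,n='side'):
    a=w2b(ray(n,u,v,.0));b=w2b(ray(n,u,v,.2)); k=(y-a[1])/(b[1]-a[1]); return (a+k*(b-a)).round(1)
E
python3 -c "
from h import *
f=lambda p:(275+p[0]/6-.4,230+p[1]/6-.4)
for nm,p1,p2 in(('shut i',(588,424),(722,382)),('j',(600,405),(734,360)),('k',(603,382),(738,340))):
  for p,x in((p1,0),(p2,50)): print(nm,x,[aty(*f(p),y) for y in(-30,-34,-38,-42)])
"
```

```text
shut i 0 [array([ -0.8, -30. ,   7.1]), array([ -3.5, -34. ,  10.7]), array([ -6.2, -38. ,  14.2]), array([ -8.9, -42. ,  17.8])]
shut i 50 [array([ 49.2, -30. ,   8.4]), array([ 46.2, -34. ,  11.9]), array([ 43.1, -38. ,  15.5]), array([ 40.1, -42. ,  19. ])]
j 0 [array([  3.1, -30. ,  13.3]), array([  0.4, -34. ,  16.8]), array([ -2.4, -38. ,  20.3]), array([ -5.1, -42. ,  23.8])]
j 50 [array([ 53. , -30. ,  15.9]), array([ 49.9, -34. ,  19.4]), array([ 46.8, -38. ,  22.9]), array([ 43.7, -42. ,  26.4])]
k 0 [array([  3.5, -30. ,  22. ]), array([  0.7, -34. ,  25.5]), array([ -2. , -38. ,  28.9]), array([ -4.7, -42. ,  32.4])]
k 50 [array([ 53.6, -30. ,  23.5]), array([ 50.5, -34. ,  26.9]), array([ 47.4, -38. ,  30.4]), array([ 44.4, -42. ,  33.8])]
```

Request:
carry_out(
  plan=[0,-2,3,0,0,0,0.5,0,0,2,0,-0.2,0,0.5,0,0,0,0,0,0,0.5],
)

```text
clock: 4.75
eef_pos: [0.5034, -0.149, -0.0057]
orientation: [[0.934, 0.358, 0.003], [0.358, -0.934, -0.003], [0.001, 0.004, -1.0]]
force: [-2.6, 2.3, 6.0]
finger_gap: 0.746
```

```bash
python3 -c "
from h import *
s=st(); 
im=read_camera('side')
crop('side',im,275,230,133,100,6,'pics/l_side.png')
st()
"
```

```text
t 4.75 board [-107.3   -6.2  -23.7] yaw 20.95 tilt [ 0.15 -0.18] F [-1.54  3.1   5.97] gap 0.746
t 4.8 board [-107.3   -6.2  -23.6] yaw 20.95 tilt [ 0.16 -0.17] F [-1.44  2.98  6.21] gap 0.754
```

View pics/l_side.png

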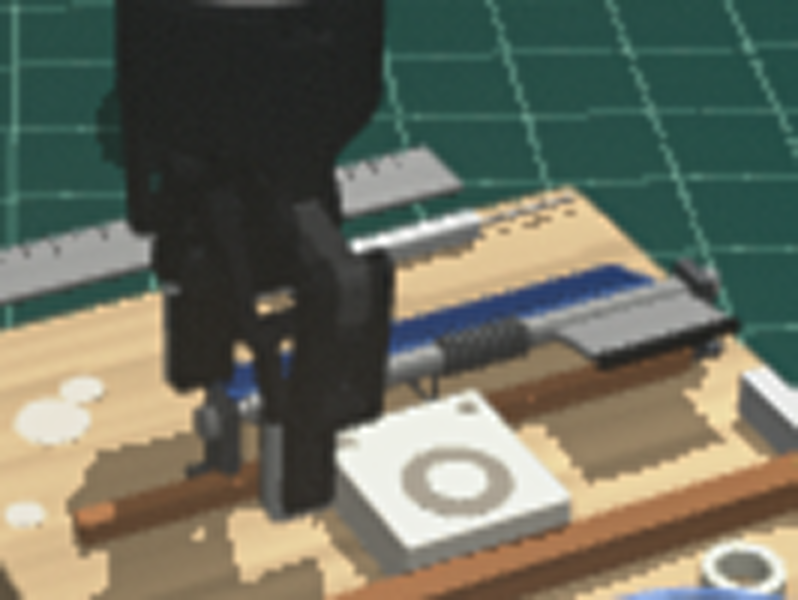

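Request:
carry_out(
  plan=[4,0,0.2,0,0,0,0.5,4,0,0.2,0,0,0,0.5,4,0,0.2,0,0,0,0.5,4,0,0.2,0,0,0,0.5,0,0,0,0,0,0,0.5],
)

```text
clock: 5.3
eef_pos: [0.5154, -0.1441, -0.0054]
orientation: [[0.934, 0.357, -0.003], [0.357, -0.934, -0.004], [-0.004, 0.003, -1.0]]
force: [0.2, 2.2, 5.7]
finger_gap: 0.751
```

```bash
python3 -c "
from h import *
s=st(); 
im=read_camera('side')
crop('side',im,275,230,133,100,6,'pics/m_side.png')
st()
"
```

```text
t 5.3 board [-94.4  -5.9 -23.4] yaw 20.91 tilt [-0.15 -0.23] F [0.98 1.93 5.66] gap 0.751
t 5.35 board [-94.4  -6.  -23.3] yaw 20.9 tilt [-0.13 -0.22] F [-0.34  2.81  5.51] gap 0.748
```

View pics/m_side.png

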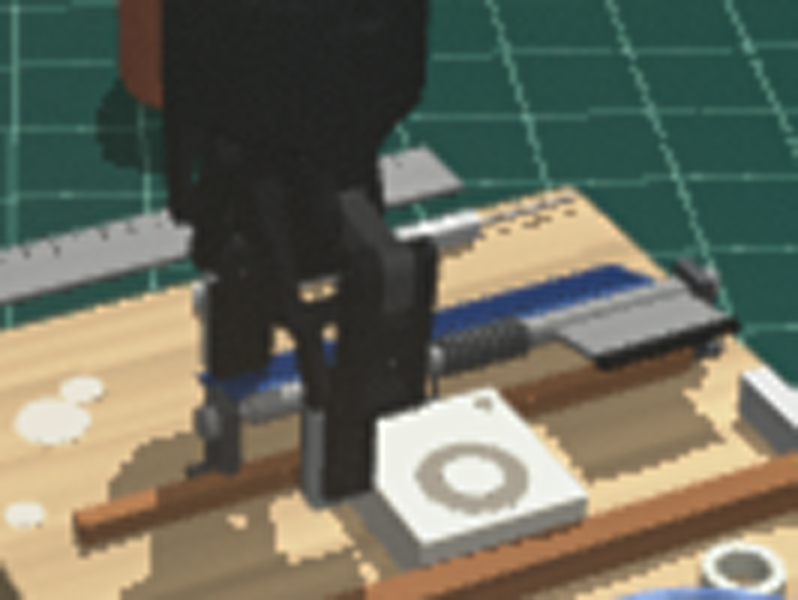

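Request:
carry_out(
  plan=[4,0,0.3,0,0.1,0,0.5,4,0,0.2,0,0.1,0,0.5,4,0,0.3,0,0.1,0,0.5,4,0,0.2,0,0.1,0,0.5,4,0,0.3,0,0.1,0,0.5,4,0,0.2,0,0.1,0,0.5,4,0,0.3,0,0.1,0,0.5,4,0,0.2,0,0.1,0,0.5,0,0,0,0,0,0,0.5],
)

```text
clock: 6.25
eef_pos: [0.539, -0.1345, -0.0057]
orientation: [[0.935, 0.355, -0.001], [0.355, -0.935, -0.001], [-0.001, 0.0, -1.0]]
force: [1.3, 1.8, 5.5]
finger_gap: 0.75
```

```bash
python3 -c "
from h import *
s=st(); 
im=read_camera('side')
crop('side',im,275,230,133,100,6,'pics/n_side.png')
st()
"
```

```text
t 6.25 board [-69.   -5.5 -23.7] yaw 20.82 tilt [-0.04 -0.04] F [1.85 1.22 5.5 ] gap 0.75
t 6.3 board [-68.9  -5.5 -23.7] yaw 20.82 tilt [-0.02 -0.04] F [-1.28  3.85  5.64] gap 0.747
```

View pics/n_side.png

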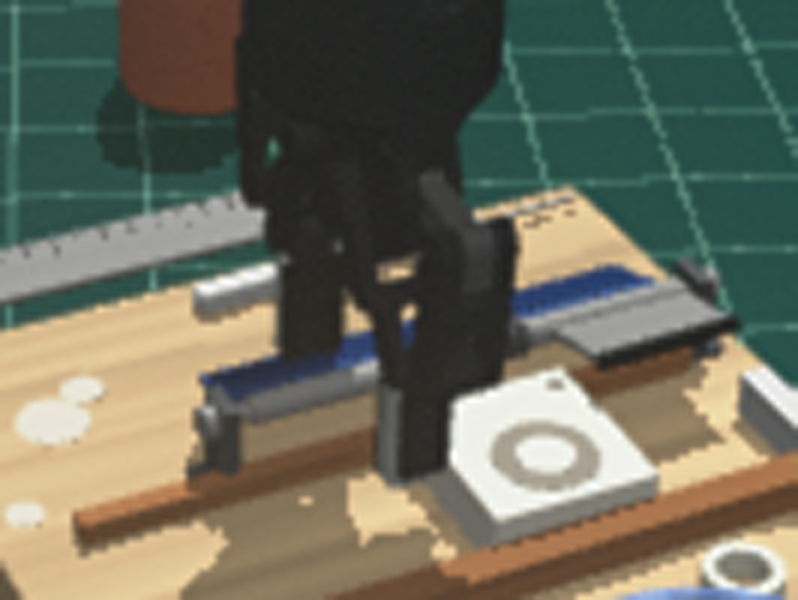

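Request:
carry_out(
  plan=[4,0,0.3,0,0.1,-0.1,0.5,4,0,0.2,0,0.1,-0.1,0.5,4,0,0.3,0,0.1,-0.1,0.5,4,0,0.2,0,0.1,0,0.5,4,0,0.3,0,0.1,0,0.5,4,0,0.2,0,0.1,0,0.5,4,0,0.3,0,0.1,0,0.5,4,0,0.2,0,0.1,0,0.5,4,0,0.2,0,0.1,0,0.5,4,0,0.3,0,0.1,0,0.5,0,0,0,0,0,0,0.5],
)

```text
clock: 7.4
eef_pos: [0.5687, -0.1223, -0.0062]
orientation: [[0.933, 0.359, 0.002], [0.359, -0.933, 0.004], [0.003, -0.003, -1.0]]
force: [0.0, 2.5, 5.5]
finger_gap: 0.749
```

```bash
python3 -c "
from h import *
s=st(); 
im=read_camera('side')
crop('side',im,285,230,133,100,6,'pics/o_side.png')
st()
"
```

```text
t 7.4 board [-36.9  -4.8 -24.2] yaw 21.04 tilt [0.11 0.2 ] F [0.91 2.34 5.46] gap 0.749
t 7.45 board [-36.8  -4.8 -24. ] yaw 21.04 tilt [0.13 0.21] F [-0.41  2.42  5.71] gap 0.748
```

View pics/o_side.png

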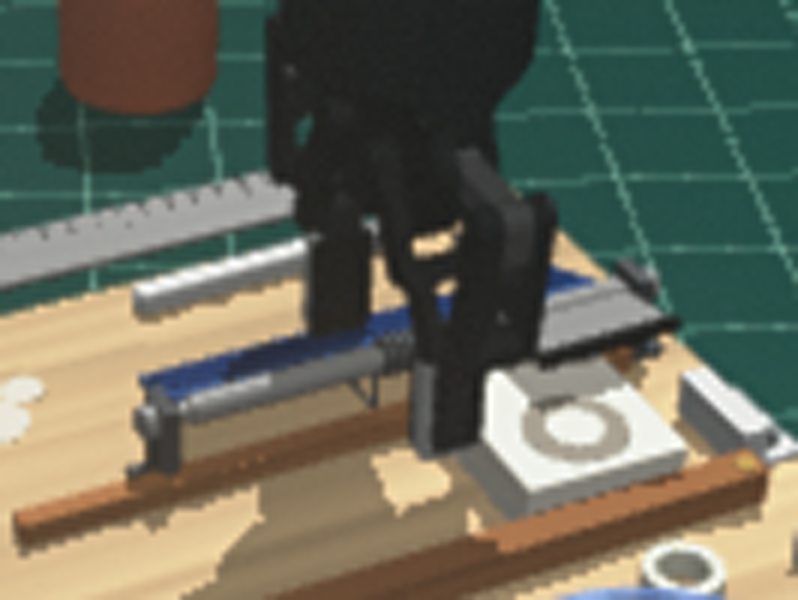

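```bash
python3 -c "
from h import *
f=lambda p:(285+p[0]/6-.4,230+p[1]/6-.4)
print([aty(*f((545,350)),y) for y in(-43,-50,-57,-65)])
print([aty(*f((480,365)),y) for y in(-36,-43,-50,-57,-65)])
print('tip front',[aty(*f((478,440)),y) for y in(-43,-50)])
print('mould', [bt('side',*f(p),20) for p in((492,375),(525,487),(687,450))])
"
```

```text
[array([ -5.7, -43. ,  45.2]), array([-10.5, -50. ,  51.1]), array([-15.3, -57. ,  57. ]), array([-20.8, -65. ,  63.7])]
[array([-24.1, -36. ,  40.5]), array([-28.6, -43. ,  46.4]), array([-33.1, -50. ,  52.3]), array([-37.6, -57. ,  58.2]), array([-42.8, -65. ,  64.9])]
tip front [array([-27.3, -43. ,  18.1]), array([-31.8, -50. ,  24.3])]
mould [array([ -7.6, -17.8,  20. ]), array([-27.6, -70.9,  20. ]), array([ 26.6, -75.8,  20. ])]
```

Request:
carry_out(
  plan=[4,0,0.2,-0.1,0,0,0.5,4,0,0.2,-0.1,0,0,0.5,4,0,0.2,0,0,0,0.5,4,0,0.2,0,0,0,0.5,2,0,0.1,0,0,0,0.5,0,0,0,0,0,0,0.5],
)

```text
clock: 8.05
eef_pos: [0.5819, -0.1168, -0.0057]
orientation: [[0.934, 0.359, -0.003], [0.359, -0.934, -0.001], [-0.004, -0.0, -1.0]]
force: [-0.7, 1.4, 5.3]
finger_gap: 0.752
```

```bash
python3 -c "
from h import *
s=st(); 
im=read_camera('side')
crop('side',im,285,230,133,100,6,'pics/p_side.png')
st()
im=read_camera('top')
crop('top',im,315,165,133,150,4,'pics/p_top.png')
"
```

```text
t 8.05 board [-22.6  -4.5 -23.7] yaw 21.01 tilt [-0.2  -0.05] F [-0.11  1.56  5.25] gap 0.752
t 8.1 board [-22.5  -4.4 -23.6] yaw 21.01 tilt [-0.18 -0.04] F [-1.32  2.4   6.05] gap 0.75
```

View pics/p_side.png

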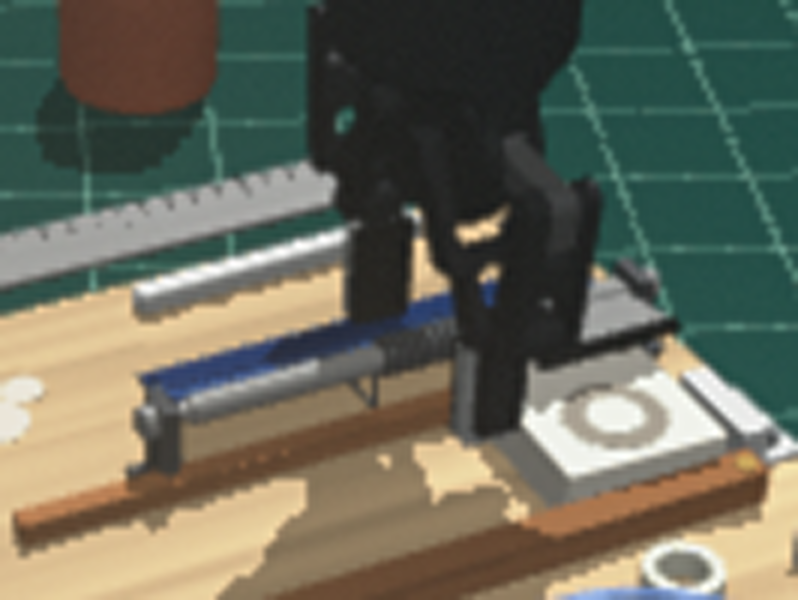

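Request:
carry_out(
  plan=[2.5,0,0.2,0,0.1,0,0.5,2.5,0,0.1,0,0.1,0,0.5,2,0,0.1,0,0,0,0.5,0,0,0,0,0,0,0.5],
)

```text
clock: 8.55
eef_pos: [0.5863, -0.1149, -0.0051]
orientation: [[0.934, 0.358, -0.004], [0.358, -0.934, -0.0], [-0.003, -0.001, -1.0]]
force: [-0.3, 1.8, 5.5]
finger_gap: 0.748
```

```bash
python3 -c "
from h import *
s=st(); 
im=read_camera('side')
crop('side',im,325,250,100,75,8,'pics/q_side.png')
st()
"
```

```text
t 8.55 board [-17.8  -4.3 -23.1] yaw 21.0 tilt [-0.21 -0.  ] F [0.34 1.84 5.47] gap 0.748
t 8.6 board [-17.6  -4.2 -23. ] yaw 21.0 tilt [-0.19  0.  ] F [-1.04  2.46  6.93] gap 0.752
```

View pics/q_side.png

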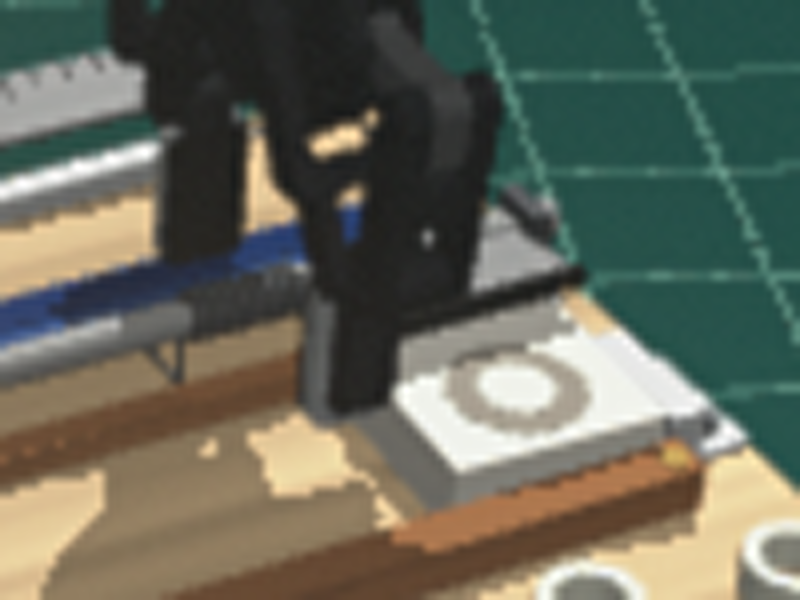

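Request:
carry_out(
  plan=[1.5,0,0.4,0,0.1,0,0.5,1.5,0,0.3,0,0.1,0,0.5,0,0,0,0,0,0,0.5],
)

```text
clock: 8.9
eef_pos: [0.5878, -0.1142, -0.0049]
orientation: [[0.934, 0.358, -0.002], [0.358, -0.934, 0.001], [-0.002, -0.002, -1.0]]
force: [-1.2, 2.9, 5.9]
finger_gap: 0.75
```

```bash
python3 -c "
from h import *
s=st(); s=st()
"
```

```text
t 8.9 board [-16.1  -4.1 -22.9] yaw 20.98 tilt [-0.13  0.05] F [-0.09  3.18  5.94] gap 0.75
t 8.9 board [-16.1  -4.1 -22.9] yaw 20.98 tilt [-0.13  0.05] F [-0.09  3.18  5.94] gap 0.75
```

Request:
carry_out(
  plan=[1.5,0,0.7,0,0,0,0.5,1.5,0,0.5,0,0,0,0.5,0,0,0,0,0,0,0.5],
)

```text
clock: 9.2
eef_pos: [0.5879, -0.1143, -0.0054]
orientation: [[0.934, 0.357, -0.007], [0.357, -0.934, -0.0], [-0.006, -0.002, -1.0]]
force: [-0.3, 2.3, 4.9]
finger_gap: 0.746
```

```bash
python3 -c "
from h import *
s=st(); 
im=read_camera('side')
crop('side',im,325,250,100,75,8,'pics/r_side.png')
st()
"
```

```text
t 9.2 board [-16.   -4.3 -23.4] yaw 20.92 tilt [-0.39 -0.  ] F [0.54 2.27 4.85] gap 0.746
t 9.25 board [-15.8  -4.2 -23.3] yaw 20.92 tilt [-0.37  0.  ] F [-3.11  2.1   5.93] gap 0.75
```

View pics/r_side.png

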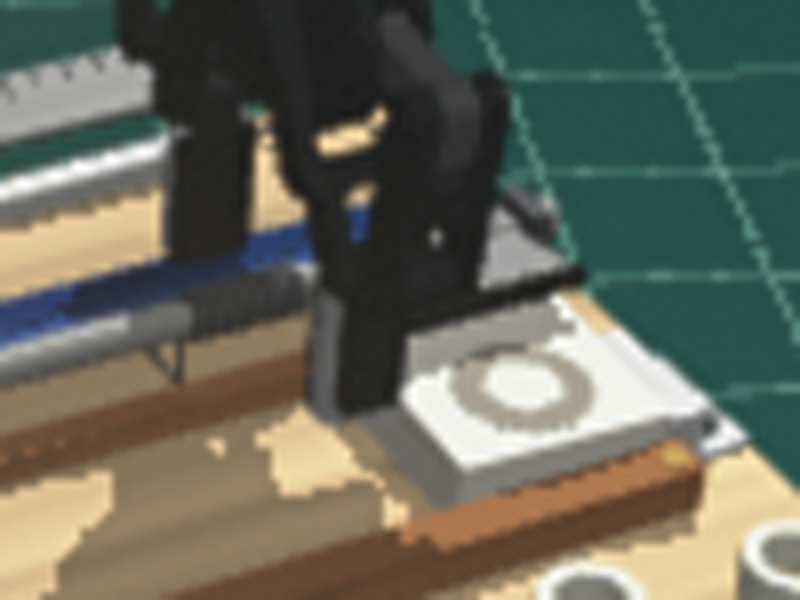

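```bash
python3 -c "
from h import *
f=lambda p:(325+p[0]/8-.4,250+p[1]/8-.4)
for p in((402,392),(463,472),(660,422)): print(bt('side',*f(p),20))
print('stop',[bt('side',*f(p),16) for p in((690,440),(605,330))])
"
```

```text
[ -4.1 -41.8  20. ]
[ -7.4 -73.3  20. ]
[ 43.8 -76.3  20. ]
stop [array([ 49.6, -80.5,  16. ]), array([ 56.3, -36.2,  16. ])]
```

Request:
carry_out(
  plan=[2,0,0.2,0,0.3,0,0.5,2,0,0.1,0,0.1,0,0.5,2,0,0.1,0,0.1,0,0.5],
)

```text
clock: 9.55
eef_pos: [0.5884, -0.1141, -0.0058]
orientation: [[0.935, 0.355, -0.007], [0.355, -0.935, 0.002], [-0.006, -0.004, -1.0]]
force: [-10.9, -1.7, 10.1]
finger_gap: 0.753
```

```bash
python3 -c "
from h import *
s=st(); 
im=read_camera('side')
crop('side',im,325,250,100,75,8,'pics/s_side.png')
st()
"
```

```text
t 9.55 board [-15.5  -4.3 -23.8] yaw 20.79 tilt [-0.42  0.09] F [-10.79   2.35  10.08] gap 0.753
t 9.6 board [-15.5  -4.2 -23.8] yaw 20.79 tilt [-0.43  0.09] F [-10.98   3.59  10.43] gap 0.753
```

View pics/s_side.png

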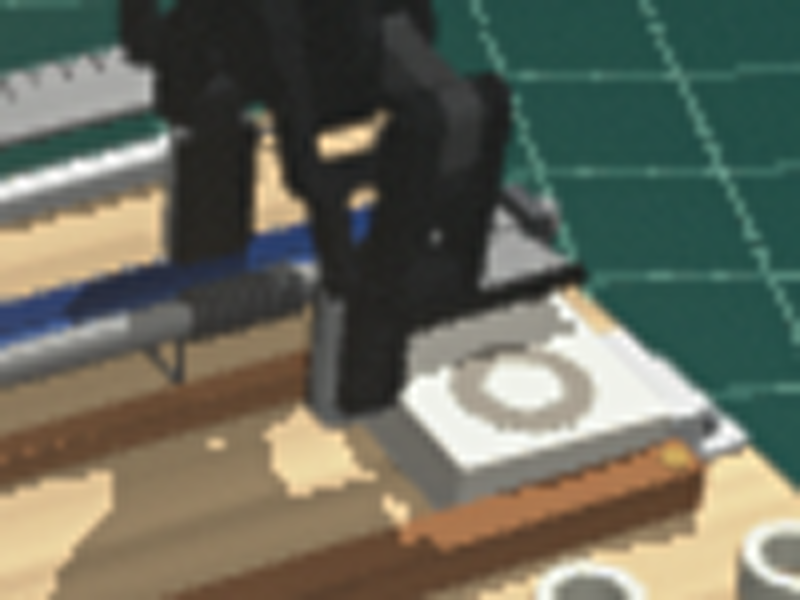

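Request:
carry_out(
  plan=[-3,0,0.2,0,0,0,0.5,-3,0,0.2,0,0,0,0.5,-3,0,0.2,0,0,0,0.5,0,0,0,0,0,0,0.5],
)

```text
clock: 10.0
eef_pos: [0.5827, -0.1161, -0.0038]
orientation: [[0.935, 0.355, -0.002], [0.355, -0.935, 0.003], [-0.0, -0.003, -1.0]]
force: [-4.0, 0.4, 5.1]
finger_gap: 0.752
```

```bash
python3 -c "
from h import *
s=st(); 
im=read_camera('side')
crop('side',im,325,250,100,75,8,'pics/t_side.png')
st()
"
```

```text
t 10.0 board [-21.5  -4.1 -21.8] yaw 20.81 tilt [-0.09  0.17] F [-3.62  1.85  5.13] gap 0.752
t 10.05 board [-21.7  -4.1 -21.8] yaw 20.82 tilt [-0.11  0.16] F [-0.91  2.36  5.56] gap 0.748
```

View pics/t_side.png

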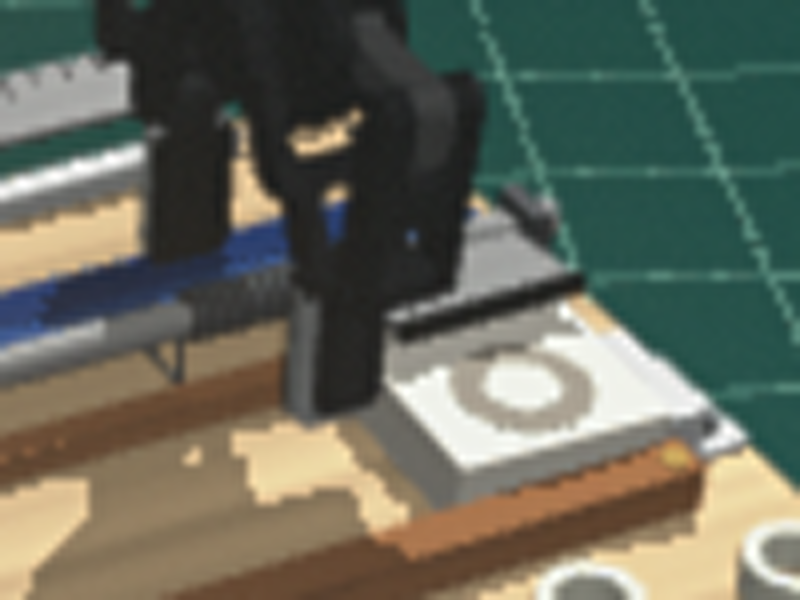

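Request:
carry_out(
  plan=[0,0,-4,0,0,0,0.5,0,0,-4,0,0,0,0.5,0,0,-4,0,0,0,0.5,0,0,-4,0,0,0,0.5,0,0,-5,0,0,0,0.5,0,0,-5,0,0,0,0.5,0,0,0,0,0,0,0.5],
)

```text
clock: 10.75
eef_pos: [0.5829, -0.1169, 0.0253]
orientation: [[0.935, 0.355, -0.001], [0.355, -0.935, 0.002], [-0.0, -0.003, -1.0]]
force: [0.4, -0.0, -0.3]
finger_gap: 0.745
```

```bash
python3 -c "
from h import *
s=st(); 
im=read_camera('side')
crop('side',im,325,250,100,75,8,'pics/u_side.png')
st()
"
```

```text
t 10.75 board [-21.7  -4.9   7.3] yaw 20.79 tilt [-0.06  0.13] F [ 0.34 -0.13 -0.32] gap 0.745
t 10.8 board [-21.8  -4.9   7. ] yaw 20.79 tilt [-0.07  0.14] F [-0.32  0.24 -0.18] gap 0.747
```

View pics/u_side.png

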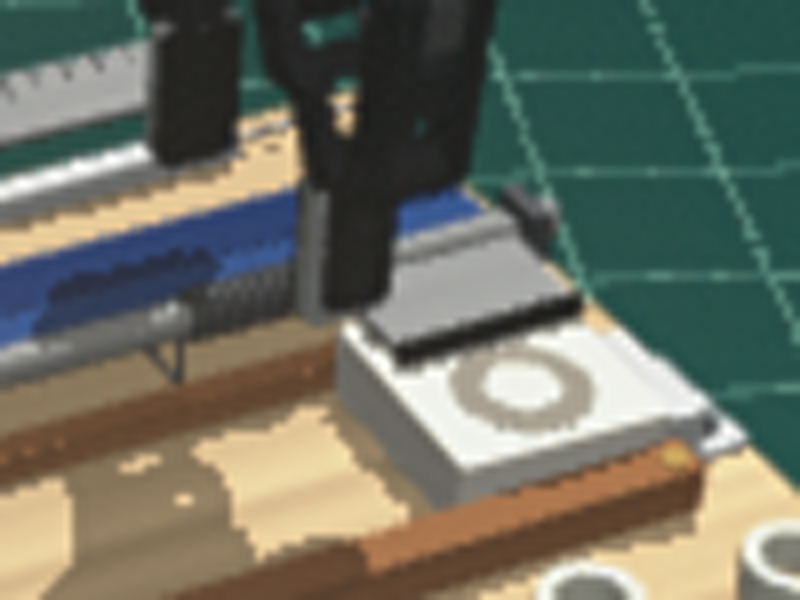

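The flap is resting on the mould, the mould hasn't moved, and the force is zero. Next I'll move up and clear.

Request:
carry_out(
  plan=[0,0,-20,0,0,0,0.5,0,0,-30,0,0,0,0.5,0,0,-40,0,0,0,0.5,-10,0,-40,0,0,0,0.5,-40,0,-15,0,0,0,0.5,-35,25,0,0,0,0,0.5,-35,25,0,0,0,0,0.5,-35,25,0,0,0,0,0.5,-35,25,0,0,0,0,0.5,-30,20,0,0,0,0,0.5,0,0,0,0,0,0,0.5,0,0,0,0,0,0,0.5],
)

```text
clock: 12.0
eef_pos: [0.4131, -0.3131, 0.1744]
orientation: [[0.934, 0.357, -0.003], [0.357, -0.934, 0.002], [-0.002, -0.003, -1.0]]
force: [-0.2, 0.8, -0.6]
finger_gap: 0.747
```

```bash
python3 -c "
from h import *
s=st(); 
im=read_camera('side')
crop('side',im,245,230,200,150,4,'pics/v_side.png')
im=read_camera('top')
crop('top',im,315,165,155,150,4,'pics/v_top.png')
st()
"
```

```text
t 12.0 board [-250.8 -126.6  156.4] yaw 20.94 tilt [-0.15  0.14] F [ 0.08  0.88 -0.56] gap 0.747
t 12.1 board [-250.1 -126.2  156.3] yaw 21.03 tilt [-0.16  0.14] F [-1.18 -0.29  0.94] gap 0.749
```

View pics/v_side.png

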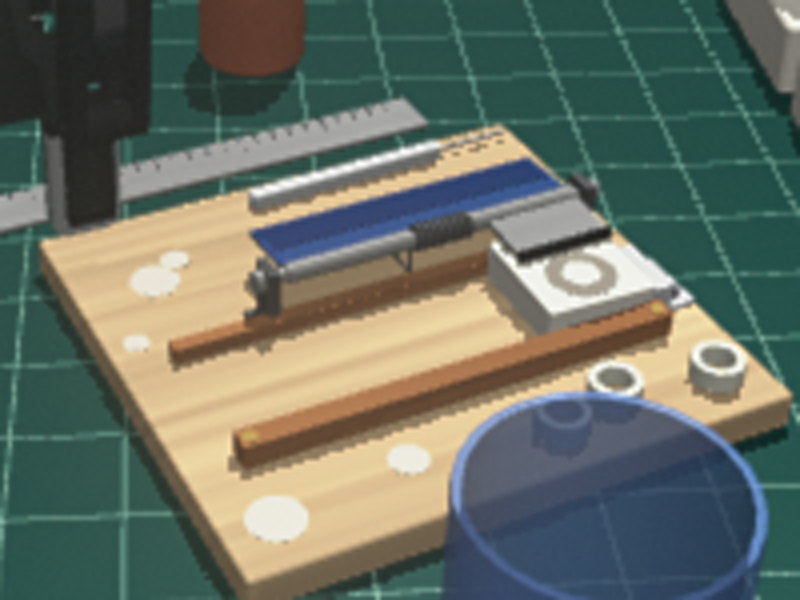

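View pics/v_top.png

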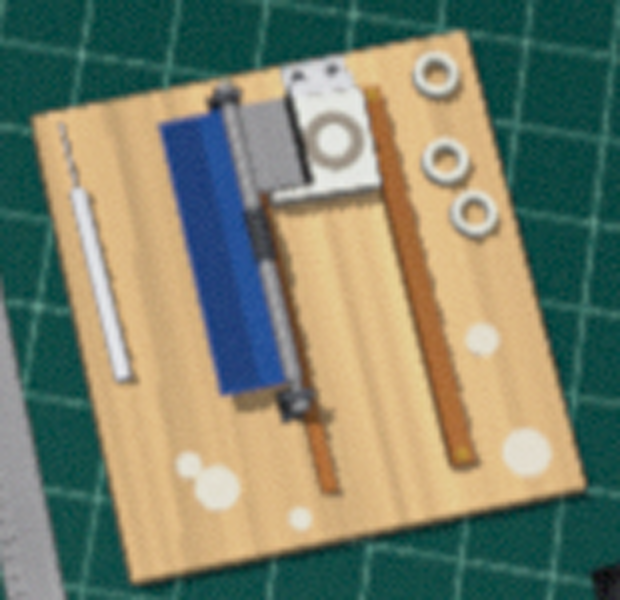

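```bash
python3 -c "
from h import *
g=lambda x,y:(315+x/4-.4,165+y/4-.4)
print([bt('top',*g(*p),20) for p in((272,195),(381,182),(362,90))])
print(hand_in())
"
```

```text
[array([ -1.4, -12.3,  20. ]), array([ -6. , -72.1,  20. ]), array([ 47.1, -74.2,  20. ])]
the job is handed in; nothing more can be done
None
```

The mould is clamped: it sits against the end stop with the flap closed down on it. I handed the job in at about 12 s.

**How it went:**
- I pressed the thumb plate with the left fingertip to about joint 1.0. The lip was about 30 mm up, and the mould was still in front of the jaw.
- Keeping the plate pressed, I pushed the mould along the channel with the right fingertip until it stopped moving, with about 11 N along the push.
- I backed the finger off 6 mm, let the flap close, and lifted clear.

**Last checks:**
- **Clamping:** both cameras show the flap resting on the mould's left side. The force on the tool read about zero.
- **Seating:** the mould's rear edge measured at board x −1 at its left corner and −6 at its right, where −6 was expected. An earlier side view gave −4 and −7. The few millimetres between the two corners could be pixel error or a slight turn of the mould; I did not resolve which.
- **Other pieces:** the rings, needle tool, rule, jug and jar look undisturbed in the pictures, but I did not measure them.

**One disagreement:** at this opening the fingertips stood about 37 mm behind the reported TCP, well over the 13 mm the text gives for a fully open gripper. I went by the camera and the touch force instead.

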